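# Close the desiccator pot on the sample bench

### The job

One of the two grey pots on the bench is not closed: the three lugs of its metal lid ride on top of the rim, so the lid stands proud. Turn that lid by its upright grip, without lifting it out of the pot, until the lugs drop into the notches of the rim, seat it fully home so that its top is flush with the rim, and let go. Leave the other, already closed pot's lid where it is.

Things in the scene. Friction and masses are not known exactly. Their poses are not given: they have to be found in the camera images.
- pot: The pot to close: grey, round, 124 mm across, 70 mm tall, fixed. Origin: centre of its underside, z up. Bore 96 mm wide, 16 mm deep to the ledge where the lid seats; the rim around it has 3 equal notches 12 mm deep, +-19 deg wide, centred at 0, 120, 240 deg from the pot's x (counter-clockwise from above). The lid turns freely and drops in within about 10 deg of them; to centre: 30-60 deg, either way.
- lid_grip (a point): Centre of the black upright grip (60 mm along lid x, 14 mm thick along y, 48 mm tall) on that pot's loose lid, on its axis, 24 mm above the disc's top; z up. Aluminium disc 92 mm wide, 16 thick, about 0.22 kg; 3 equal lugs 16 mm wide, 10 high, out to 59 mm, at 0, 120, 240 deg from lid x, tops level with the disc's. Point 104 mm above the bench at start (lugs on rim), 94 mm seated flush.
- closed_lid_grip (a point): Centre of the grip on the lid of the other pot, same make and size, already closed (lid flush with its rim, this point 94 mm above the bench). Leave it alone.
Mind the look-alikes: they are no part of the job. Leave any purple look-alike of the part that bears lid_grip alone.

How it is judged:
At the end, for the whole second after the job is handed in: The lid lies home in its pot: its grip's centre is less than 96.5 mm above the pot's underside (94 mm is fully seated), within 10 mm of the pot's axis, the lid level within 3.4 degrees (z of lid_grip in the frame of pot below 0.0965 m and horizontal distance between lid_grip and pot below 0.01 m and angle between lid_grip's own z axis and vertical below 0.06 rad); the robot touches nothing.
It fails at once if the lid is lifted out of its pot (raised more than 20 mm above where it rode on the rim) (z of lid_grip in the frame of pot above 0.124 m).
It fails at once if the closed pot's lid is moved by more than 10 mm (distance of closed_lid_grip from where it was at the start of the episode above 0.01 m).
It also fails if it takes over 32 s, if anything falls off the work surface, if the arm or the gripper's body presses on something with over 40 N, if the wrist force passes 120 N, or if a joint passes its speed limit or range.

### The arm

A 6-joint arm with a two-finger parallel gripper is mounted at the origin on the work surface. World frame = base frame: x ahead of the robot, y to its left, z up, the work surface at z = 0. Lengths are in m, angles in rad, forces in N, time in s.
With the tool pointing down it reaches from about 0.375 to 0.9 m from the base axis. Payload 3.1 kg.
Tool frame: the origin (TCP) lies at the very end of the fingers, on their centre line; the grasp point (between the pads) lies 19 mm behind it (robot.grip_depth is the distance from the TCP to the grasp point, in m); z points along the fingers, y is the direction in which the jaws open and shut (so a half turn about z gives the same grasp; the last joint's range is limited). The gripper opens to 87 mm and grips with 3 to 60 N. Pads are 19 mm wide; open, the fingers measure 117 mm over their backs; the gripper's body (75 mm by 190 mm) begins 51 mm behind the grasp point.
Start: joints at [1.083, 0.527, 1.433, -0, 1.181, -0.178], TCP at [0.191, 0.595, 0.223] pointing down, gripper open.
Joint ranges: [-3.08, 3.08], [-0.75, 2.2], [0.22, 2.44], [-1.43, 4.57], [0, 2.65], [-2.85, 2.85]. Speed limits (rad/s): [2.79, 2.79, 3.14, 3.14, 3.14, 3.14].

### API

Orientations are given as a unit quaternion [x, y, z, w].
In Python, from rig import robot gives the robot as it stands.
- The arm moves only by the tool drive_tool, never from a script. Its argument "series" is a list of rows, each a list of 7 numbers: the shift along the tool's x, y, z in m, then the turn, a rotation vector about the tool's x, y, z in degrees, then the opening, from 0 (shut) to 1 (fully open). A call has 1 to 5 rows; each row shifts and turns the commanded pose from where the row before left it, along the tool's axes as they then stand; what a row does not reach is not made up. A row lasts 1/8 s, in which the tool goes at most 62.5 mm and 10.7 degrees, less where a joint would pass 70% of its speed; a pose out of reach is approached as far as the arm can. A call is refused whole if a number of a shift passes 0.0625 or a number of a turn 10.7, either way. A call with a gripper value outside its range is refused whole. The fingers move at their own pace and stop on an object; "squeeze" is the grip in N (left out, the last holds). Time passes only in rows, so rows that do not move let the fingers close. It gives the time, the measured TCP pose, the force and the opening at its end, in the units of the state.
- robot.get_obs(): the state, without advancing time (a new reading comes with each control period).
- robot.camera(name): name is "scene" or "top" or "wrist"; returns (picture, depth): 400x640x3 uint8, blue, green, red; 400x640 float32, m along the optical axis (not along the pixel's ray), 0 where there is no reading.
- robot.camera_model(name): a dict with "fx", "fy", "cx", "cy" (pixels), "k1" (the pictures are not rectified: a ray, as slopes to the right and down, at radius r is drawn at 1 + k1 r^2 times it, then the intrinsics apply), "R" (3x3) and "t" (3): a world point X has camera coordinates R X + t. Camera axes: x right, y down, z forward; pixel columns grow to the right and rows downward; lengths in m; the calibration is good to about 2 mm. A picture is of the moment at which its call begins: read the wrist's pose just before it. camera_model takes no time and is no camera call; for the wrist camera it gives the pose at the moment of the call.
- robot.hand_in(): hands the job in, once; it reports no verdict.
The state is a dict: "time": time; "q": joint angles; "joint_velocities": joint speeds; "joint_torque": joint torques, N m; "position": TCP position; "tool_rot": TCP orientation; "ft_force": force on the tool from outside, world axes, zero at the start; "moment": the same for the moment, N m; "grip_width": finger opening in m.
Only numpy, scipy, OpenCV 4.12 (cv2) and the standard library are available. Lean on these libraries where they do the work, as an engineer would, in place of code of your own. Each camera call takes 0.05 s, during which the arm holds its last target. There are 200 camera calls.

## Working session

There is one attempt and no reset: what is moved stays moved. The work goes in short steps, Python scripts to look and compute and a tool call to move; the robot and the scene stay as the last step left them, time stands still between calls to the robot, and variables do not carry over. Pictures are saved under pics/ and viewed, about 8 in all and at most 12, crops included, and the job is handed in when it is done.

Besides the shell and the picture viewer there is one more tool, called after ">>>" as name(argument=value, ...) on one line, values as JSON. drive_tool: Moves the arm, as the interface text tells. Its arguments: {"type":"object","properties":{"series":{"type":"array"},"squeeze":{"type":"number"}},"required":["series"]}

```bash
mkdir -p pics; cat > h.py <<'E'
import numpy as np,cv2
from rig import robot
def cloud(name):
    m=robot.camera_model(name); im,d=robot.camera(name)
    K=np.array([[m['fx'],0,m['cx']],[0,m['fy'],m['cy']],[0,0,1]])
    v,u=np.mgrid[:400,:640].astype(np.float32)
    p=cv2.undistortPoints(np.stack([u.ravel(),v.ravel()],1)[:,None],K,np.array([m['k1'],0,0,0.]))[:,0]
    P=np.c_[p,np.ones(len(p))]*d.reshape(-1,1)
    W=(P-np.array(m['t']))@np.array(m['R'])
    W[d.ravel()==0]=np.nan
    return im,W.reshape(400,640,3)
E
python3 - <<'E'
from h import *
for n in ["top","scene"]:
    im,W=cloud(n); cv2.imwrite(f'pics/{n}.png',im); np.save(n,W)
print(robot.get_obs())
E
```

```text
{'time': 0.1, 'q': array([ 1.08251584e+00,  5.28390693e-01,  1.43374949e+00,  6.72732296e-06,
        1.18139910e+00, -1.78488834e-01]), 'joint_velocities': array([ 0.00033942, -0.00120395, -0.00180054, -0.00051553,  0.00225568,
       -0.00131392]), 'joint_torque': array([-7.91542243e-04, -4.40986919e+01, -1.77149427e+01,  6.34664716e-02,
        5.34954749e-02, -6.61244644e-05]), 'position': array([0.19019308, 0.59468003, 0.22166659]), 'tool_rot': array([ 1.54278368e-01,  9.88026942e-01, -9.18701753e-04, -3.21448410e-04]), 'ft_force': array([-0.01417408,  0.31999058, -0.39347024]), 'moment': array([-0.05857625,  0.02063947, -0.00305799]), 'grip_width': 0.08693119878354887}
```

View pics/top.png

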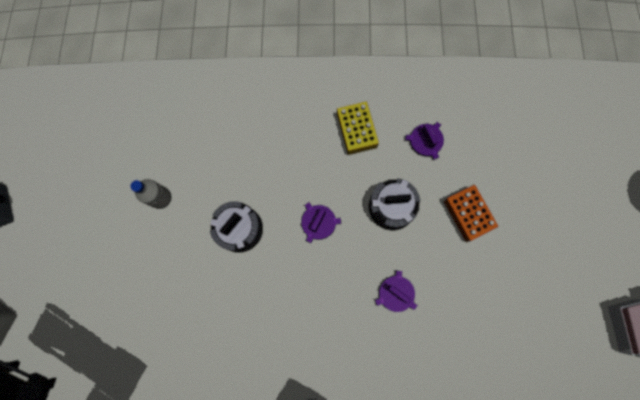

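View pics/scene.png

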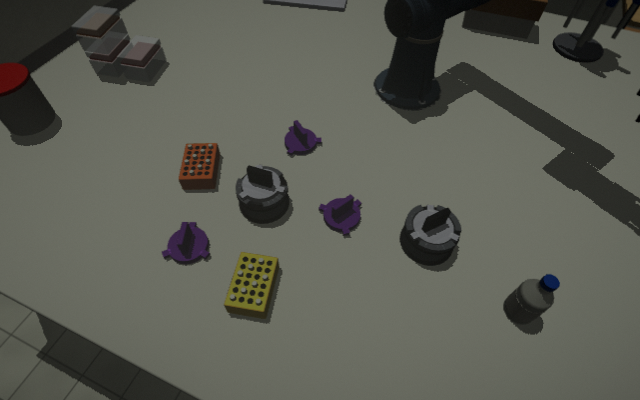

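The top view shows the two grey pots at about (236,227) and (395,204). In the scene view they are at (430,232) and (262,192). Next I measure their heights and enlarge both.

```bash
python3 - <<'E'
from h import *
W=np.load('top.npy'); im=cv2.imread('pics/top.png')
print('bench',np.nanmedian(W[250:300,150:250,2]))
cr=[]
for c in [(236,227),(395,204)]:
    u,v=c; s=W[v-40:v+40,u-40:u+40]; z=s[...,2]
    g=im[v-40:v+40,u-40:u+40].astype(float).mean(2)
    b=(g>110)&(z>.055)&(z<.1); rim=(z>.055)
    print(c,'bright z',np.nanpercentile(z[b],[10,50,90]),'dark z',np.nanpercentile(z[(g<90)&rim&(z<.09)],[10,50,90]))
    t=z>.1; P=s[t]; print('grip n',t.sum(),P.mean(0),P.max(0)); 
    w,V=np.linalg.eigh(np.cov(P[:,:2].T)); print('grip angle',np.degrees(np.arctan2(V[1,1],V[0,1])),np.sqrt(w))
    # rim circle outer
    R=s[rim]; (x,y),r=cv2.minEnclosingCircle(R[:,:2].astype(np.float32)); print('circ',x,y,r)
    cc=cv2.resize(im[v-32:v+32,u-32:u+32],(400,400),interpolation=cv2.INTER_CUBIC); cr.append(cv2.convertScaleAbs(cc,alpha=1.3,beta=20))
    S=np.load('scene.npy')
    d=np.hypot(S[...,0]-P[:,0].mean(),S[...,1]-P[:,1].mean()); 
    im2=cv2.imread('pics/scene.png').mean(2); bb=(d<.045)&(S[...,2]<.1)&(im2>110)&(S[...,2]>.05); print('scene disc z',np.nanmedian(S[...,2][bb]),'top',np.nanmax(S[...,2][d<.03]))
cv2.imwrite('pics/c1.png',np.hstack(cr))
E
```

```text
bench -0.00017253166902268566
(236, 227) bright z [0.06755594 0.0699073  0.07240258] dark z [0.05821749 0.06939331 0.07288986]
grip n 179 [0.53562225 0.20335284 0.1151519 ] [0.5622774  0.22463805 0.12175068]
grip angle 144.27695310749831 [0.00430228 0.01723906]
circ 0.5368377566337585 0.20566757023334503 0.06288702040910721
scene disc z 0.06939218655707145 top 0.11947187458077682
(395, 204) bright z [0.07776896 0.08028347 0.08272869] dark z [0.05702021 0.06931207 0.07342214]
grip n 201 [ 0.59496052 -0.2008795   0.12371915] [ 0.60456259 -0.17181163  0.13395623]
grip angle 94.06962792127882 [0.00444676 0.01770997]
circ 0.5969186425209045 -0.2023739218711853 0.06325878947973251
scene disc z nan top 0.13090402768778495
  return np.nanmean(a, axis, out=out, keepdims=keepdims)
```

View pics/c1.png

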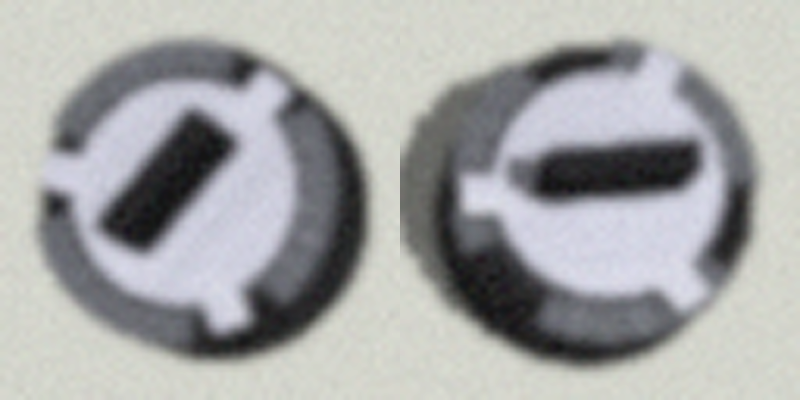

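The right pot (crop right half) is the open one: its disc stands 10 mm higher. Its lugs are at (660,70), (480,192) and (685,290), and the dark notches at about (570,60), (735,225) and (500,280). That puts the turn at about +38° CCW. I refine this with orthorectified profiles and work out the travel.

```bash
cat >> h.py <<'E'
from scipy.spatial.transform import Rotation as Ro
def ring(name,im,c,r,z,n=360):
    m=robot.camera_model(name); a=np.radians(np.arange(n)); X=np.c_[c[0]+r*np.cos(a),c[1]+r*np.sin(a),0*a+z]
    K=np.array([[m['fx'],0,m['cx']],[0,m['fy'],m['cy']],[0,0,1]])
    p,_=cv2.projectPoints(X,cv2.Rodrigues(np.array(m['R']))[0],np.array(m['t']),K,np.array([m['k1'],0,0,0.]))
    return cv2.remap(im,p.astype(np.float32),None,cv2.INTER_LINEAR).mean(2).ravel()
def fold(p): return p.reshape(3,120)
def plan(target,yaw_y):
    o=robot.get_obs(); R=Ro.from_quat(o['tool_rot']); 
    y=R.as_matrix()[:,1]; cur=np.degrees(np.arctan2(y[1],y[0])); d=(yaw_y-cur+90)%180-90
    Rt=Ro.from_matrix(np.c_[[np.sin(np.radians(cur+d)),-np.cos(np.radians(cur+d)),0],[np.cos(np.radians(cur+d)),np.sin(np.radians(cur+d)),0],[0,0,-1]]) 
    if Rt.as_matrix()[:,0]@R.as_matrix()[:,0]<-.0 and abs(d)<60: print('flip?')
    print('cur',o['position'],'yawY',cur,'shift tool',R.inv().apply(np.array(target)-o['position']),'turn tool',np.degrees((R.inv()*Rt).as_rotvec()),'shift in target axes',Rt.inv().apply(np.array(target)-o['position']))
E
python3 - <<'E'
from h import *
im=cv2.imread('pics/top.png'); W=np.load('top.npy')
P=W[164:244,355:435]; z=P[...,2]; s=P[(z>.076)&(z<.085)]; print('disc+lugs mean',s.mean(0))
t=P[z>.118]; print('griptop',t.mean(0)); c=(t.mean(0)[:2])
for r,zz in [(.0555,.08),(.055,.07)]:
    p=ring('top',im,c,r,zz); print(zz,c); print(p[::5].astype(int).reshape(3,24))
plan([c[0],c[1],.22],4)
E
```

```text
disc+lugs mean [ 0.59479732 -0.20084174  0.08034468]
griptop [ 0.59592101 -0.20096277  0.12731403]
0.08 [ 0.59592101 -0.20096277]
[[ 64  63  51  43  43  46  45  60  69  68  67  66  70  72  69  72  68  97
  131 136 126  74  69  54]
 [ 22  16  11  13  17  13  26  65  71  76  74  72  72  68  76  76  68  73
  126 146 143 102  69  46]
 [ 24  23  21  29  34  36  47  68  71  73  74  73  76  74  74  73  74 104
  143 144 130  78  72  68]]
0.07 [ 0.59592101 -0.20096277]
[[ 28  26  22  22  19  25  44  65  68  70  68  68  72  72  71  69  73 118
  129 131 100  70  68  46]
 [ 13  16   8  11  16   9  23  62  71  74  75  72  73  70  71  77  73  67
   99 145 148 129  79  59]
 [ 26  17  14  17  18  19  29  61  71  74  72  72  79  74  73  74  75 111
  145 147 126  72  65  49]]Traceback (most recent call last):
  File "<stdin>", line 7, in <module>
  File "h.py", line 22, in plan
    Rt=Ro.from_matrix(np.c_[[np.sin(np.radians(cur+d)),-np.cos(np.radians(cur+d)),0],[np.cos(np.radians(cur+d)),np.sin(np.radians(cur+d)),0],[0,0,-1]])
  File "scipy/spatial/transform/_rotation.pyx", line 1143, in scipy.spatial.transform._rotation.Rotation.from_matrix
ValueError: Non-positive determinant (left-handed or null coordinate frame) in rotation matrix 0: [[ 0.06975647  0.99756405  0.        ]
 [-0.99756405  0.06975647  0.        ]
 [ 0.          0.         -1.        ]].
```

```bash
sed -i 's/\[np.sin(np.radians(cur+d)),-np.cos(np.radians(cur+d)),0\]/[-np.sin(np.radians(cur+d)),np.cos(np.radians(cur+d)),0]/' h.py
python3 -c "
from h import *
plan([.5955,-.201,.22],4)"
```

```text
cur [0.19019308 0.59468003 0.22166659] yawY 72.25011812471703 shift tool [-0.62858671 -0.63423565  0.00265981] turn tool [-1.08412035e-01  4.76242118e-02  6.82500762e+01] shift in target axes [-0.82201458  0.34881578  0.00166659]
```

>>> drive_tool(series=[[-0.042,-0.042,0,0,0,0,1],[-0.042,-0.042,0,0,0,0,1],[-0.042,-0.042,0,0,0,0,1],[-0.042,-0.042,0,0,0,0,1],[-0.042,-0.042,0,0,0,0,1]])

```text
time: 0.72
position: [0.327, 0.3295, 0.2224]
tool_rot: [0.154, 0.988, -0.0, 0.0]
ft_force: [2.1, 0.3, 1.1]
grip_width: 0.087
```

>>> drive_tool(series=[[-0.042,-0.042,0,0,0,0,1],[-0.042,-0.042,0,0,0,0,1],[-0.042,-0.042,0,0,0,0,1],[-0.042,-0.042,0,0,0,0,1],[-0.042,-0.042,0,0,0,0,1]])

```text
time: 1.35
position: [0.4629, 0.0653, 0.2224]
tool_rot: [0.154, 0.988, 0.0, -0.0]
ft_force: [1.3, -0.0, 0.1]
grip_width: 0.087
```

>>> drive_tool(series=[[-0.042,-0.042,0,0,0,0,1],[-0.042,-0.042,0,0,0,0,1],[-0.042,-0.042,0,0,0,0,1],[-0.042,-0.042,0,0,0,0,1],[0,0,0,0,0,10,1]])

```text
time: 1.98
position: [0.5734, -0.1488, 0.222]
tool_rot: [0.244, 0.97, -0.001, 0.001]
ft_force: [-0.7, -0.2, -0.3]
grip_width: 0.0874
```

>>> drive_tool(series=[[0,0,0,0,0,10,1],[0,0,0,0,0,10,1],[0,0,0,0,0,10,1],[0,0,0,0,0,10,1],[0,0,0,0,0,10,1]])

```text
time: 2.6
position: [0.5709, -0.1438, 0.222]
tool_rot: [0.63, 0.777, -0.0, -0.001]
ft_force: [0.0, -0.3, -0.1]
grip_width: 0.087
```

```bash
python3 -c "
from h import *
plan([.5955,-.201,.22],4)
im,W=cloud('wrist');cv2.imwrite('pics/w1.png',im);np.save('w1',W)
z=W[...,2]; d=np.hypot(W[...,0]-.5955,W[...,1]+.201)
t=W[(z>.115)&(z<.14)&(d<.05)]; print(len(t),t.mean(0)); w,V=np.linalg.eigh(np.cov(t[:,:2].T)); print(np.degrees(np.arctan2(V[1,1],V[0,1])),t.min(0),t.max(0))
for s,zz in [(.0555,.08),(.055,.07)]: print(ring('wrist',im,(.5955,-.201),s,zz)[::5].astype(int).reshape(3,24))
"
```

```text
cur [ 0.57086714 -0.14383388  0.2220321 ] yawY 11.919760493679785 shift tool [-0.06102273  0.01229653  0.00197327] turn tool [-0.05932166 -0.03991929  7.91973788] shift in target axes [-0.05874517  0.02058515  0.0020321 ]
534 [ 0.59548601 -0.19805918  0.12513305]
95.01016212449905 [ 0.58699583 -0.22963049  0.11509196] [ 0.60557283 -0.16916743  0.12867791]
[[ 79  75  72  94  74  77  75  81 141 141 153 142 143 145 143 158 145 161
  219 217 221 147 148  82]
 [ 81  83  85  83  78  87 149 149 163 149 148 148 147 147 128  79  82  84
   85  84  82  79 194 211]
 [211 210 211 211 211 210 207 172 155 128 210 209 200 206 201 188 185 175
  207 181  75  79  80  79]]
[[ 76  72  72  73  75  75  77 141 141 146 142 143 150 143 144 146 144 205
  217 219 209 147 148  94]
 [ 81  82  86  83  84  79 139 149 149 153 148 149 147 147 152 103  81  82
   84  84  84  84  81 123]
 [172 174 165 199 208 205 180  64  64  63 113 135 140 136 136 145 136 197
   77  76  78  79  81  79]]
```

View pics/w1.png

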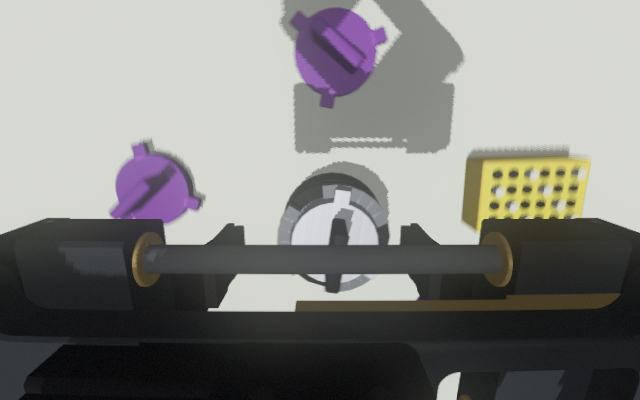

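The wrist picture shows the grip end-on at (338,250) between the open fingers, with a lug at (342,197). It agrees with the top view: lugs at about 94° and notches at about 15° mod 120. I align and descend.

>>> drive_tool(series=[[-0.061,0.0123,0,0,0,0,1],[0,0,0,0,0,8,1],[0,0,0.045,0,0,0,1],[0,0,0.045,0,0,0,1],[0,0,0.03,0,0,0,1]])

```text
time: 3.28
position: [0.5949, -0.2004, 0.1]
tool_rot: [0.68, 0.734, -0.0, -0.002]
ft_force: [-0.8, 0.8, 1.0]
grip_width: 0.0869
```

>>> drive_tool(series=[[0,0,0.01,0,0,0,1],[0,0,0,0,0,0,1]])

```text
time: 3.52
position: [0.5961, -0.201, 0.0922]
tool_rot: [0.68, 0.733, -0.0, -0.0]
ft_force: [0.1, -0.1, 0.4]
grip_width: 0.0869
```

```bash
python3 -c "
from h import *
plan([.5955,-.2008,.090],4); print(robot.get_obs()['ft_force'])"
```

```text
cur [ 0.59613211 -0.20098317  0.09222225] yawY 4.303081689981523 shift tool [ 0.00022897 -0.00061489  0.00222284] turn tool [-0.04366003 -0.02868573  0.30307071] shift in target axes [ 0.00022682 -0.00061779  0.00222225]
[ 0.06430149 -0.12106286  0.4443266 ]
```

>>> drive_tool(series=[[0,0,0.001,0,0,0,0.2],[0,0,0,0,0,0,0.1],[0,0,0,0,0,0,0.1],[0,0,0,0,0,0,0.1],[0,0,0,0,0,0,0.1]], squeeze=15)

```text
time: 4.15
position: [0.5963, -0.201, 0.0917]
tool_rot: [0.68, 0.733, 0.0, 0.0]
ft_force: [-0.6, -0.1, 0.0]
grip_width: 0.045
```

>>> drive_tool(series=[[0,0,0,0,0,0,0.1],[0,0,0,0,0,0,0.1],[0,0,0,0,0,0,0.1]])

```text
time: 4.53
position: [0.5962, -0.201, 0.0915]
tool_rot: [0.68, 0.733, -0.0, -0.0]
ft_force: [-0.6, -0.4, -0.2]
grip_width: 0.0154
```

>>> drive_tool(series=[[0,0,0,0,0,0,0.1],[0,0,0,0,0,0,0.05],[0,0,0,0,0,-7,0.05],[0,0,0,0,0,-8,0.05],[0,0,0,0,0,-8,0.05]])

```text
time: 5.15
position: [0.596, -0.2009, 0.0915]
tool_rot: [0.519, 0.855, 0.0, -0.0]
ft_force: [0.7, -1.0, 0.1]
grip_width: 0.0137
```

>>> drive_tool(series=[[0,0,0,0,0,-8,0.05],[0,0,0.001,0,0,-8,0.05],[0,0,0.002,0,0,0,0.05]])

```text
time: 5.52
position: [0.5957, -0.2008, 0.088]
tool_rot: [0.397, 0.918, 0.0, -0.001]
ft_force: [0.3, 0.1, -3.2]
grip_width: 0.0141
```

```bash
python3 -c "
from h import *
plan([.5955,-.2008,.080],44); o=robot.get_obs();print(o['ft_force'],o['grip_width'])"
```

```text
cur [ 0.59565411 -0.20076813  0.08796354] yawY 43.159748244003524 shift tool [ 7.15999629e-05 -1.30280820e-04  7.96370528e-03] turn tool [-0.02777003 -0.07622055 -0.84027041] shift in target axes [ 8.41247528e-05 -1.32998776e-04  7.96353789e-03]
[ 0.25152068  0.08488422 -3.17846849] 0.01409833628401539
```

>>> drive_tool(series=[[0,0,0.003,0,0,0,0.05],[0,0,0.003,0,0,0,0.05],[0,0,0,0,0,0,0.05]])

```text
time: 5.9
position: [0.5959, -0.2009, 0.082]
tool_rot: [0.397, 0.918, 0.0, -0.001]
ft_force: [0.7, -0.6, -1.9]
grip_width: 0.0138
```

>>> drive_tool(series=[[0,0,0.001,0,0,0,0.05],[0,0,0.001,0,0,0,0.05]])

```text
time: 6.15
position: [0.5964, -0.2011, 0.0815]
tool_rot: [0.397, 0.918, -0.0, 0.0]
ft_force: [-2.1, 1.2, 6.8]
grip_width: 0.0138
```

The lid bottomed after a 10 mm drop, with the reaction force rising. I press slightly and release.

>>> drive_tool(series=[[0,0,0.001,0,0,0,0.05],[0,0,0,0,0,0,0.05],[0,0,-0.0015,0,0,0,0.05],[0,0,0,0,0,0,0.4],[0,0,0,0,0,0,0.8]])

```text
time: 6.78
position: [0.5966, -0.2012, 0.0811]
tool_rot: [0.397, 0.918, -0.0, 0.0]
ft_force: [0.4, -0.0, -0.8]
grip_width: 0.0264
```

>>> drive_tool(series=[[0,0,0,0,0,0,0.8],[0,0,0,0,0,0,0.8],[0,0,0,0,0,0,0.8],[0,0,0,0,0,0,0.8],[0,0,-0.02,0,0,0,0.8]])

```text
time: 7.4
position: [0.5949, -0.2004, 0.0997]
tool_rot: [0.397, 0.918, 0.0, -0.002]
ft_force: [-0.5, 0.1, 1.1]
grip_width: 0.0682
```

>>> drive_tool(series=[[0,0,-0.04,0,0,0,0.8],[0,0,-0.06,0,0,0,0.8],[-0.045,-0.04,0,0,0,0,0.8],[-0.045,-0.04,0,0,0,0,0.8],[-0.045,-0.04,0,0,0,0,0.8]])

```text
time: 8.02
position: [0.6014, -0.383, 0.2015]
tool_rot: [0.396, 0.918, 0.0, 0.0]
ft_force: [0.5, -0.2, -0.4]
grip_width: 0.0695
```

```bash
python3 -c "
from h import *
o=robot.get_obs();print(o['position'],o['ft_force'])
im,W=cloud('top'); z=W[...,2]; d=np.hypot(W[...,0]-.5955,W[...,1]+.201)
t=W[(d<.04)&(z>.11)]; print('grip top',len(t),t.mean(0) if len(t) else '',np.percentile(t[:,2],95) if len(t) else '')
print('disc',np.nanmedian(z[(d<.043)&(z<.09)&(im.mean(2)>100)]))
for k in range(0,360,60):
    a=np.degrees(np.arctan2(W[...,1]+.201,W[...,0]-.5955))%360; s=(d<.043)&(z<.09)&(im.mean(2)>100)&(a>=k)&(a<k+60); print(k,np.nanmedian(z[s]))
cv2.imwrite('pics/e.png',cv2.resize(im[160:250,340:450],None,fx=5,fy=5,interpolation=cv2.INTER_CUBIC))"
```

```text
[ 0.60139342 -0.38303438  0.20154812] [ 0.47821089 -0.17496399 -0.35738142]
grip top 105 [ 0.60124436 -0.20826483  0.11796202] 0.12071501371581679
disc 0.07066758928928324
0 0.07019999535997487
60 nan
120 nan
180 0.07138477559961175
240 0.07091014267713457
300 0.07040746483725854
  return np.nanmean(a, axis, out=out, keepdims=keepdims)
```

View pics/e.png

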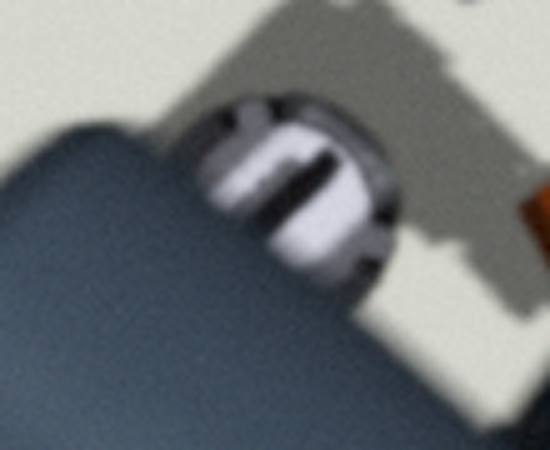

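The final crop shows the lid partly behind the arm. Its grip is at about (300,190), with lugs at (255,112) and (370,240) sitting in the notches. The disc is at z = 0.0707, level to about 1 mm, and the grip top is at about 0.118. The lid is seated and the gripper is clear, so I hand in.

```bash
python3 -c "
from rig import robot
print(robot.hand_in())"
```

```text
the job is handed in; nothing more can be done
None
```

The open pot was the one at about (0.596, -0.201). I gripped its lid at 15 N, turned it about 39° counter-clockwise until the lugs dropped, pressed it down 10 mm to contact (6.8 N was the last reading), and released. I then backed the arm off and handed in at about 8 s.

**Seating:** the last top-camera check put the disc at z ≈ 0.0707 m, which is flush with the 70 mm rim, and level to about 1 mm. The grip top was at about 0.118 m, and the residual force on the arm was near zero.

**Not fully checked:** the arm hid part of the lid in that last view. Only two of the three lugs could be seen in their notches, and the grip-centre reading was skewed by the visible part. The lid's centring therefore rests on where the gripper let go. I did not measure the closed pot again at the end; the tool crossed near it only at about 0.22 m height and never went down there.

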